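# Put the cured resin cube away in the push-latch drawer

## Robot

A 7-joint arm with a two-finger parallel gripper is mounted at the origin on the work surface. World frame = base frame: x ahead of the robot, y to its left, z up, the work surface at z = 0. Lengths are in m, angles in rad, forces in N, time in s.
With the tool pointing down it reaches from about 0.35 to 0.9 m from the base axis. Payload 7.2 kg.
Tool frame: the origin (TCP) lies at the very end of the fingers, on their centre line; the grasp point (between the pads) lies 19 mm behind it; z points along the fingers, y is the line along which they close (so a half turn about z gives the same grasp; the last joint's range is limited). The gripper opens to 88 mm and grips with 3 to 60 N. Pads are 20 mm wide; open, the fingers measure 115 mm over their backs; the gripper's body (75 mm by 178 mm) begins 61 mm behind the grasp point.
Start: joints at [1.069, 0.411, -0.013, 1.596, 0.006, 1.134, -0.082], TCP at [0.263, -0.567, 0.223] pointing down, gripper open.
Joint ranges: [-2.95, 2.95], [-0.29, 1.99], [-1.47, 1.44], [0.14, 2.54], [-1.03, 4.17], [0.13, 1.85], [-2.86, 2.86]. Speed limits (rad/s): [2.39, 2.39, 3.01, 3.01, 3.14, 3.14, 3.14].

## Interface

Orientations are given as a unit quaternion [x, y, z, w].
In Python, from rig import ctrl gives the robot as it stands.
- The arm moves only by the shell command python3 -m handwheel 'ROWS' [FORCE]. ROWS is JSON, a list of rows, each a list of 7 numbers: the finger opening in mm, from 0 to 87.8, then the shift along the tool's x, y, z in mm, then the turn, a rotation vector about the tool's x, y, z in rad. In form: [[jaw, tx, ty, tz, wx, wy, wz], ...]. A call has 1 to 12 rows; each row shifts and turns the commanded pose from where the row before left it, along the tool's axes as they then stand; what a row does not reach is not made up. A row lasts 1/10 s, in which the tool goes at most 50 mm and 8.59 degrees, less where a joint would pass 70% of its speed; a pose out of reach is approached as far as the arm can. A call is refused whole if a number of a shift passes 50 or a number of a turn 0.15, either way. A call with a gripper value outside its range is refused whole. The fingers move at their own pace and stop on an object; FORCE is the grip in N (left out, the last holds). Time passes only in rows, so rows that do not move let the fingers close. It gives the time, the measured TCP pose, the force, the opening and the grip force at its end, in the units of the state.
- ctrl.get_state(): the state, without advancing time (a new reading comes with each control period).
- ctrl.capture(name): name is "scene" or "top" or "wrist"; returns the picture (420x560x3 uint8, red, green, blue); there is no depth.
- ctrl.calibration(name): a dict with "camera_matrix" (3x3 intrinsics, pixels), "rvec" (rotation vector, rad) and "tvec" (3), from world to camera coordinates, as OpenCV has them; the wrist camera has in their place "hand_eye" (4x4, takes a point from camera to tool coordinates, whose origin is the TCP and whose axes are the flange's). Camera axes: x right, y down, z forward; pixel columns grow to the right and rows downward; lengths in m; the calibration is good to about 2 mm. A picture is of the moment at which its call begins: read the wrist's pose just before it. calibration takes no time and is no camera call.
- ctrl.job_done(): hands the job in; it is judged then, once.
Trained networks look in the newest picture that a camera, given by its name, has taken for a name from the list of things; names that differ only in an ending like _2 or _b are one class to them, and where a whole thing is asked for, a point or a joint stands for the part that bears it (a point fixed in the world has none). Each returns a list of dicts, best first, with "p" (0 to 1); they miss things now and then, are a little off and sometimes report something else, mostly with a low value. They report only what shows in the picture. A call takes as long as a camera call. They do not tell look-alikes from the thing itself.
- ctrl.search_frame(camera, target): "xyz" ([x, y, z] in m, in world coordinates, good to about 4 mm: the middle of the surface that is visible of it).
- ctrl.masks_of(camera, target): "pixels" (420x560 bool, what is visible of it).
- ctrl.pinpoint(camera, target): "xyz" ([x, y, z] in m, in world coordinates, good to about 4 mm: a listed point, or the origin of a listed thing).
The state is a dict: "clock": time; "joints": joint angles; "joint_vel": joint speeds; "effort": joint torques, N m; "position": TCP position; "orientation": TCP orientation; "force": force on the tool from outside, world axes, zero at the start; "moment": the same for the moment, N m; "opening": finger opening in m; "gripper_force": force on a finger pad.
Only numpy, scipy, OpenCV 4.12 (cv2) and the standard library are available. Lean on these libraries where they do the work, as an engineer would, in place of code of your own. Each camera call takes 0.05 s, during which the arm holds its last target. There are 200 camera calls.

## Task

Push gently on the wide top drawer of the black parts cabinet until its touch latch lets go and the drawer springs out, set the cured resin cube down inside it without dropping it, then push the drawer gently back in until the latch holds it shut again. Do not force the drawer against its stop, and leave the cup, the flashlight and the scraper where they are.

Things in the scene. Friction and masses are not known exactly. Their poses are not given: they have to be found in the camera images.
- cabinet: black plastic parts cabinet fixed to the counter, shell 150 (x) x 250 (y) x 160 (z) mm, grey drawer fronts on its -x side (shell front plane at x = -75 mm). Origin: centre of underside, z up. Top row: one wide drawer (the only one that works, centred at y = -55 mm, carries front_pad) and two narrow ones that stay shut; the small drawers below stay shut too
- drawer (a joint): slide of the wide top drawer: 0 = latched shut, up to +0.058 m sprung out, negative = pressed in past shut. Push-push latch: press in to a rubber stop that lies 5 to 16 mm past 0 (varies, unseen), let go, and it springs out; when out, press in again to that stop, let go, and it is held at 0. A press short of the stop does nothing. Over 15 N on the drawer damages it
- front_pad (a point): centre of the outer face of the wide drawer's front, on a raised pad 40 wide x 26 high x 3 mm; moves with the drawer. Axes as the cabinet's: +x straight in (push direction), y along the front, z up. To push: spring 4.5 N when shut, 2 N when out (plus 20 N per m/s); the rubber stop adds 8 N per mm, so 8 to 11 N in all means the stop is reached
- drawer_floor (a point): point on the wide drawer's inner floor (112 mm above the counter), 51 mm behind front_pad, midway across; moves with the drawer, axes as front_pad. Inside 118 wide (y), from x = -40 mm (back of the front panel) to +92 mm. Side walls rise 32 mm above the floor, the front 44 mm. With the drawer out, x from -40 to +38 mm is open from above, the rest is under the cabinet's top
- resin_cube: translucent blue cured resin cube, 30 mm edges, 32 g, loose on the counter. Origin: centre of its underside, z up
- cup: frosted glass cup, 74 mm across the rim, 85 mm high, bystander. Origin: centre of its underside
- flashlight: black UV flashlight lying on the counter, 115 mm long, head 33 mm across, bystander. Origin: underside, near mid-length; its x axis is its length
- scraper: grey plastic scraper lying on the counter, about 133 mm long, 48 mm wide blade, 14 mm thick grip, bystander. Origin: underside, at the neck; its x axis is its length
- front_edge (a point): middle of the top edge of the wide drawer's front panel's outer face (3 mm behind the pad's face); moves with the drawer, axes as front_pad. The panel is 132 wide x 50 high x 8 mm thick; this edge is 156 mm above the counter, 4 mm below the cabinet's top, the pad's centre 25 mm lower. When latched, the panel's back stands 20 mm in front of the shell
Not all that is in view belongs to the job. What is meant by the resin_cube is not yellow, and is the smaller of those in its own colour.

How it is judged:
By the outcome, as a careful person would: the job done as asked, in the order asked, and still so for the second after the job is handed in, with the robot touching nothing.
It also fails if it takes over 69 s, if anything falls off the work surface, if the arm or the gripper's body presses on something with over 40 N, if the wrist force passes 120 N, or if a joint passes its speed limit or range.

## Working session

There is one attempt and no reset: what is moved stays moved. The work goes in short steps, Python scripts to look and compute and a shell command to move; the robot and the scene stay as the last step left them, time stands still between calls to the robot, and variables do not carry over. Pictures are saved under pics/ and viewed, at most 10 in all, crops included, and the job is handed in when it is done.

```bash
mkdir -p pics; cat > h.py <<'E'
from rig import ctrl
import numpy as np, cv2
from scipy.spatial.transform import Rotation as R
np.set_printoptions(precision=4,suppress=True)
def save(c,n):
    im=ctrl.capture(c); cv2.imwrite(f'pics/{n}.png',im[:,:,::-1]); return im
def proj(c,p):
    k=ctrl.calibration(c); return cv2.projectPoints(np.array(p,float).reshape(-1,3),np.array(k['rvec'],float),np.array(k['tvec'],float),np.array(k['camera_matrix']),None)[0].reshape(-1,2)
def st():
    s=ctrl.get_state(); print(s['clock'],np.array(s['position']),np.array(s['orientation']),np.array(s['force']),s['opening'],s['gripper_force']); return s
E
python3 - <<'E'
from h import *
s=st(); print(R.from_quat(s['orientation']).as_matrix())
a=save('scene','s0');b=save('top','t0')
cv2.imwrite('pics/st0.png',cv2.resize(np.vstack([a,b])[:,:,::-1],None,fx=0.71,fy=0.71))
for c in('scene','top'):
  for t in('resin_cube','front_pad','front_edge','cabinet','cup','flashlight','scraper'):
    print(c,t,[(round(d['p'],2),np.array(d['xyz']),proj(c,d['xyz'])[0].round()) for d in ctrl.pinpoint(c,t)[:4]])
E
```

```text
0.0 [ 0.2625 -0.5667  0.2218] [ 0.9766  0.2152 -0.0002 -0.0008] [-0.5405  0.7515 -0.7949] 0.08781556745451173 0.0
[[ 0.9074  0.4204 -0.0007]
 [ 0.4204 -0.9074  0.0014]
 [-0.0001 -0.0016 -1.    ]]
scene resin_cube [(0.92, array([ 0.5473,  0.2552, -0.0007]), array([368., 262.])), (0.85, array([0.4885, 0.0916, 0.0016]), array([310., 223.])), (0.78, array([ 0.5115,  0.1819, -0.0032]), array([342., 242.]))]
scene front_pad [(0.71, array([ 0.5393, -0.1287,  0.1302]), array([217., 160.]))]
scene front_edge [(0.92, array([ 0.533 , -0.1303,  0.157 ]), array([217., 148.]))]
scene cabinet [(0.75, array([ 0.5131,  0.1827, -0.0001]), array([342., 242.])), (0.67, array([ 0.5374, -0.2495, -0.0012]), array([184., 194.]))]
scene cup [(0.9, array([ 0.6908,  0.1299, -0.0004]), array([281., 282.]))]
scene flashlight [(0.81, array([0.4753, 0.3801, 0.0016]), array([439., 262.]))]
scene scraper [(0.75, array([ 0.7237,  0.3016, -0.0011]), array([358., 331.]))]
top resin_cube [(0.68, array([ 0.5482,  0.2572, -0.0001]), array([200., 235.])), (0.63, array([0.5112, 0.1808, 0.0023]), array([229., 250.])), (0.62, array([ 0.4914,  0.0952, -0.0025]), array([263., 258.]))]
top front_pad [(0.6, array([ 0.5351, -0.1253,  0.1291]), array([359., 241.]))]
top front_edge [(0.78, array([ 0.538 , -0.1269,  0.1558]), array([362., 239.])), (0.32, array([0.5136, 0.1793, 0.0029]), array([230., 249.])), (0.17, array([ 0.7256,  0.301 , -0.002 ]), array([186., 167.]))]
top cabinet [(0.95, array([ 0.5395, -0.2456,  0.0011]), array([396., 241.]))]
top cup [(0.97, array([ 0.6995,  0.1342, -0.0001]), array([249., 178.]))]
top flashlight [(0.55, array([0.4743, 0.3817, 0.0071]), array([149., 264.]))]
top scraper [(0.64, array([ 0.7207,  0.2975, -0.0035]), array([187., 169.]))]
```

View pics/st0.png

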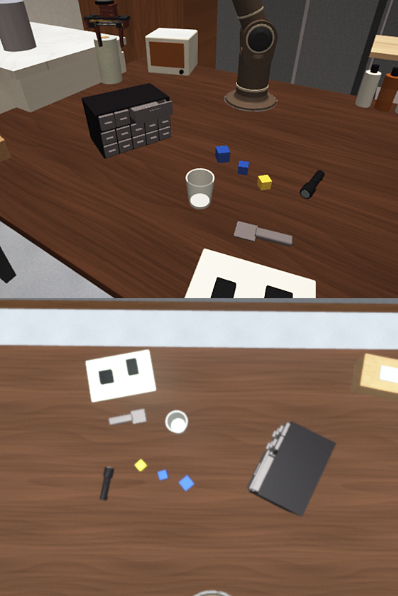

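Candidates (scene pixels): yellow cube (368,262), small blue cube (342,242), larger blue cube (310,223). I choose the small blue at about (0.511, 0.181) and check it in a close crop.

```bash
cat >> h.py <<'E'
def unproj(c,uv,z):
    k=ctrl.calibration(c);Rm=cv2.Rodrigues(np.array(k['rvec'],float))[0];t=np.array(k['tvec'],float).ravel()
    uv=np.array(uv,float).reshape(-1,2);d=np.c_[uv,np.ones(len(uv))]@np.linalg.inv(np.array(k['camera_matrix'])).T@Rm;o=-Rm.T@t
    return o+d*((z-o[2])/d[:,2])[:,None]
E
python3 - <<'E'
from h import *
t=ctrl.capture('top');a=ctrl.capture('scene')
for n,z in(('resin_cube',.03),('cabinet',.16),('front_pad',.156)):
  for d in ctrl.masks_of('top',n)[:4]:
    m=d['pixels'].astype(np.uint8); c=max(cv2.findContours(m,0,1)[0],key=len).reshape(-1,2)
    w=(unproj('top',c,z)[:,:2]*1000).astype(np.float32); print(n,round(d['p'],2),m.sum(),cv2.minAreaRect(w))
f=lambda im,r,c:cv2.resize(im[r-50:r+50,c-65:c+65],(520,300) if 0 else (390,300),interpolation=2)
cv2.imwrite('pics/crop.png',np.vstack([np.hstack([f(a,240,340),f(t,250,230)]),np.hstack([f(a,165,190),f(t,230,390)])])[:,:,::-1])
E
```

```text
resin_cube 0.73 249 ((486.8437805175781, 95.00574493408203), (39.569725036621094, 39.36149215698242), 41.13703155517578)
resin_cube 0.61 144 ((545.8526611328125, 255.73373413085938), (30.274019241333008, 29.620895385742188), 46.45542907714844)
cabinet 0.66 9949 ((544.3967895507812, -229.9827423095703), (188.6412811279297, 259.0612487792969), 63.809513092041016)
front_pad 0.62 967 ((529.3750610351562, -138.59347534179688), (37.47165298461914, 132.4937744140625), 64.42022705078125)
front_pad 0.58 648 ((687.64013671875, 279.47509765625), (40.12152862548828, 112.33650970458984), 11.318074226379395)
```

View pics/crop.png

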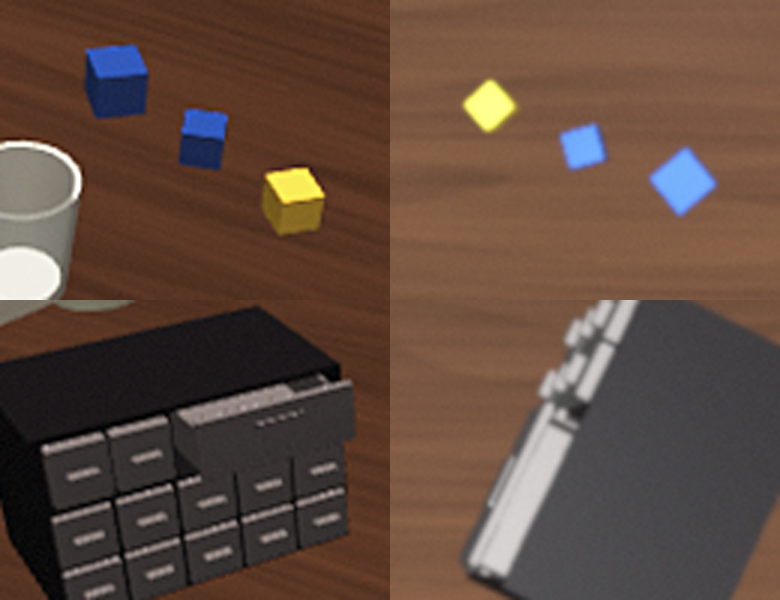

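The small blue cube shows at the middle of the top crops (about (342,242) in scene, (229,250) in top); the larger blue and the yellow one are beside it. The drawer is latched, with its front facing world direction yaw ≈ 64°. Moving to the pre-push position.

```bash
python3 -m handwheel '[[0,0,0,-4,0,0,-0.137],[0,0,0,-4,0,0,-0.137],[0,0,0,-4,0,0,-0.137],[0,0,0,-4,0,0,-0.137],[0,0,0,-4,0,0,-0.137]]'; python3 -m handwheel '[[0,38,4,0,0,0,0],[0,38,4,0,0,0,0],[0,38,4,0,0,0,0],[0,38,4,0,0,0,0],[0,38,4,0,0,0,0],[0,38,4,0,0,0,0],[0,38,4,0,0,0,0],[0,38,4,0,0,0,0],[0,38,4,0,0,0,0],[0,38,4,0,0,0,0],[0,38,4,0,0,0,0],[0,38,4,0,0,0,0]]'
```

```text
clock: 1.55
position: [0.2627, -0.5671, 0.2428]
orientation: [0.846, 0.533, -0.0, 0.0]
force: [-0.3, -0.3, -0.4]
opening: 0.0517
gripper_force: 0.0
clock: 2.75
position: [0.5057, -0.1766, 0.2429]
orientation: [0.848, 0.531, 0.0, 0.0]
force: [-0.4, -0.6, 0.6]
opening: 0.0006
gripper_force: 0.0
```

```bash
python3 -m handwheel '[[0,39,2,0,0,0,0],[0,39,2,0,0,0,0],[0,39,2,0,0,0,0],[0,0,0,0,0,0,0],[0,0,0,30,0,0,0],[0,0,0,30,0,0,0],[0,0,0,30,0,0,0],[0,0,0,30,0,0,0],[0,0,0,0,0,0,0]]'; python3 - <<'E'
from h import *
s=st()
for c in('top','scene'):
  im=save(c,'p_'+c)
  print([(round(d['p'],2),np.array(d['xyz'])) for n in('front_pad','front_edge') for d in ctrl.pinpoint(c,n)[:2]])
E
```

```text
clock: 3.65
position: [0.5587, -0.0758, 0.1191]
orientation: [0.848, 0.531, -0.003, -0.002]
force: [-0.4, -0.6, 0.4]
opening: 0.0003
gripper_force: 0.0
3.65 [ 0.5587 -0.0758  0.1191] [ 0.8477  0.5305 -0.0027 -0.002 ] [-0.3928 -0.6266  0.4257] 0.0002522984627141973 0.0
[]
[(0.94, array([ 0.5372, -0.1283,  0.1285])), (0.53, array([ 0.5362, -0.2498,  0.0006])), (0.86, array([ 0.5343, -0.1291,  0.1595]))]
```

```bash
python3 -m handwheel '[[0,-12,2,0,0,0,0],[0,-12,1,0,0,0,0],[0,-9,0,0,0,0,0],[0,0,0,0,0,0,0]]';for i in 1 2 3; do :; done; python3 -m handwheel '[[0,-2,0,0,0,0,0],[0,-2,0,0,0,0,0],[0,0,0,0,0,0,0]]';python3 -m handwheel '[[0,-2,0,0,0,0,0],[0,-2,0,0,0,0,0],[0,0,0,0,0,0,0]]'
```

```text
clock: 4.35
position: [0.549, -0.1087, 0.1227]
orientation: [0.848, 0.529, -0.0, 0.0]
force: [0.3, -0.0, -0.5]
opening: 0.0005
gripper_force: 0.0
clock: 4.65
position: [0.548, -0.1098, 0.1226]
orientation: [0.848, 0.531, 0.0, -0.0]
force: [-0.7, 0.3, -0.5]
opening: 0.0009
gripper_force: 0.0
clock: 4.95
position: [0.5462, -0.1137, 0.1226]
orientation: [0.848, 0.531, -0.0, 0.0]
force: [-0.1, 1.6, 0.8]
opening: 0.0002
gripper_force: 0.0
```

```bash
for i in 1; do python3 -m handwheel '[[0,-1,0,0,0,0,0],[0,-1,0,0,0,0,0],[0,0,0,0,0,0,0]]'; python3 -m handwheel '[[0,-1,0,0,0,0,0],[0,-1,0,0,0,0,0],[0,0,0,0,0,0,0]]'; done | grep -E 'pos|force:'
```

```text
position: [0.5454, -0.1154, 0.1226]
force: [-0.3, -0.6, 0.8]
gripper_force: 0.0
position: [0.5445, -0.1173, 0.1227]
force: [-0.3, 0.2, 0.1]
gripper_force: 0.0
```

```bash
python3 -m handwheel '[[0,-1,0,0,0,0,0],[0,-1,0,0,0,0,0],[0,0,0,0,0,0,0]]'| grep -E 'pos|^force:'; python3 -m handwheel '[[0,-1,0,0,0,0,0],[0,-1,0,0,0,0,0],[0,0,0,0,0,0,0]]' | grep -E 'pos|^force:'
```

```text
position: [0.5441, -0.118, 0.1227]
force: [1.8, 3.6, -1.4]
position: [0.543, -0.1203, 0.1227]
force: [2.6, 4.5, -0.3]
```

```bash
python3 -m handwheel '[[0,-1,0,0,0,0,0],[0,-1,0,0,0,0,0],[0,0,0,0,0,0,0]]'| grep -E 'pos|^force:'
```

```text
position: [0.542, -0.1222, 0.1227]
force: [2.8, 4.7, -0.6]
```

```bash
python3 -m handwheel '[[0,-0.5,0,0,0,0,0],[0,0,0,0,0,0,0]]'| grep -E 'pos|^force:'; python3 -m handwheel '[[0,-0.5,0,0,0,0,0],[0,0,0,0,0,0,0]]' | grep -E 'pos|^force:'
```

```text
position: [0.5418, -0.1227, 0.1227]
force: [1.9, 4.5, -0.5]
position: [0.5415, -0.1232, 0.1227]
force: [2.1, 4.7, -0.0]
```

```bash
python3 -m handwheel '[[0,-0.5,0,0,0,0,0],[0,0,0,0,0,0,0]]'| grep -E 'pos|^force:'; python3 -m handwheel '[[0,-0.5,0,0,0,0,0],[0,0,0,0,0,0,0]]' | grep -E 'pos|^force:'
```

```text
position: [0.5413, -0.1237, 0.1227]
force: [1.7, 4.0, -0.6]
position: [0.5411, -0.1242, 0.1227]
force: [2.1, 5.4, -0.1]
```

```bash
python3 -m handwheel '[[0,-0.5,0,0,0,0,0],[0,0,0,0,0,0,0]]'| grep -E 'pos|^force:'; python3 -m handwheel '[[0,-0.5,0,0,0,0,0],[0,0,0,0,0,0,0]]' | grep -E 'pos|^force:'
```

```text
position: [0.5409, -0.1246, 0.1227]
force: [1.7, 4.6, -0.3]
position: [0.5407, -0.125, 0.1227]
force: [2.0, 4.0, -0.9]
```

```bash
python3 -m handwheel '[[0,-0.5,0,0,0,0,0],[0,0,0,0,0,0,0]]'| grep -E 'pos|^force:'; python3 -m handwheel '[[0,-0.5,0,0,0,0,0],[0,0,0,0,0,0,0]]' | grep -E 'pos|^force:'
```

```text
position: [0.5405, -0.1255, 0.1227]
force: [1.2, 5.7, -0.7]
position: [0.5402, -0.1259, 0.1227]
force: [2.2, 3.9, -0.1]
```

```bash
python3 -m handwheel '[[0,-0.5,0,0,0,0,0],[0,0,0,0,0,0,0]]'| grep -E 'pos|^force:'
```

```text
position: [0.54, -0.1264, 0.1227]
force: [1.7, 5.0, 0.4]
```

```bash
python3 -m handwheel '[[0,-0.5,0,0,0,0,0],[0,0,0,0,0,0,0]]'| grep -E 'pos|^force:'; python3 -m handwheel '[[0,-0.5,0,0,0,0,0],[0,0,0,0,0,0,0]]' | grep -E 'pos|^force:'
```

```text
position: [0.5398, -0.1268, 0.1227]
force: [1.9, 4.8, -0.5]
position: [0.5395, -0.1272, 0.1227]
force: [1.4, 4.6, 0.3]
```

```bash
python3 -m handwheel '[[0,-0.5,0,0,0,0,0],[0,0,0,0,0,0,0]]'| grep -E 'pos|^force:'; python3 -m handwheel '[[0,-0.5,0,0,0,0,0],[0,0,0,0,0,0,0]]' | grep -E 'pos|^force:'
```

```text
position: [0.5393, -0.1277, 0.1227]
force: [2.6, 5.2, -1.3]
position: [0.5391, -0.1281, 0.1227]
force: [1.7, 5.3, -0.7]
```

```bash
python3 -m handwheel '[[0,-0.5,0,0,0,0,0],[0,0,0,0,0,0,0]]'| grep -E 'pos|^force:'; python3 -m handwheel '[[0,-0.5,0,0,0,0,0],[0,0,0,0,0,0,0]]' | grep -E 'pos|^force:'
```

```text
position: [0.5389, -0.1286, 0.1227]
force: [2.6, 4.5, 0.2]
position: [0.5388, -0.1288, 0.1227]
force: [3.1, 5.9, -0.2]
```

```bash
python3 -m handwheel '[[0,-0.5,0,0,0,0,0],[0,0,0,0,0,0,0]]'| grep -E 'pos|^force:'
```

```text
position: [0.5387, -0.129, 0.1227]
force: [2.5, 6.4, -0.4]
```

```bash
python3 -m handwheel '[[0,-0.4,0,0,0,0,0],[0,0,0,0,0,0,0]]'| grep -E 'pos|^force:'
```

```text
position: [0.5386, -0.1292, 0.1227]
force: [2.5, 6.9, -0.9]
```

```bash
python3 -m handwheel '[[0,-0.5,0,0,0,0,0],[0,0,0,0,0,0,0]]'| grep -E 'pos|^force:'
```

```text
position: [0.5385, -0.1293, 0.1227]
force: [3.5, 6.4, -0.9]
```

```bash
python3 -m handwheel '[[0,-0.4,0,0,0,0,0],[0,0,0,0,0,0,0]]'| grep -E 'pos|^force:'
```

```text
position: [0.5384, -0.1295, 0.1227]
force: [3.1, 7.9, -0.4]
```

```bash
python3 -m handwheel '[[0,-0.5,0,0,0,0,0],[0,0,0,0,0,0,0]]'| grep -E 'pos|^force:'; python3 -m handwheel '[[0,30,0,0,0,0,0],[0,35,0,0,0,0,0],[0,35,0,0,0,0,0],[0,30,0,-20,0,0,0],[0,0,0,-40,0,0,0],[0,0,0,-30,0,0,0],[0,0,0,0,0,0,0]]'; python3 - <<'E'
from h import *
t=ctrl.capture('top')
P=[np.array(d['xyz']) for n in('front_edge','drawer_floor') for d in ctrl.pinpoint('top',n)[:1]];print(P)
a=ctrl.capture('scene');print([np.array(d['xyz']) for n in('front_pad','front_edge','drawer_floor') for d in ctrl.pinpoint('scene',n)[:1]])
f=lambda im,r,c:cv2.resize(im[r-50:r+50,c-65:c+65],(390,300),interpolation=2)
# cube yaw from top, by colour
hsv=cv2.cvtColor(t,cv2.COLOR_RGB2HSV);m=cv2.inRange(hsv,(95,90,60),(130,255,255));m[:, :215]=0;m[:,245:]=0;m[:235]=0;m[265:]=0
c=max(cv2.findContours(m,0,1)[0],key=len).reshape(-1,2)
w=(unproj('top',c,.03)[:,:2]*1000).astype(np.float32);print(len(c),cv2.minAreaRect(w))
cv2.imwrite('pics/open.png',np.hstack([f(a,165,200),f(t,230,380)])[:,:,::-1])
E
```

```text
position: [0.5383, -0.1297, 0.1227]
force: [4.4, 7.8, -1.9]
clock: 11.15
position: [0.5965, -0.0155, 0.2169]
orientation: [0.848, 0.53, 0.002, 0.003]
force: [0.2, 0.4, -0.1]
opening: 0.0006
gripper_force: 0.0
[]
[array([ 0.5616, -0.0771,  0.1312]), array([ 0.5581, -0.0783,  0.1574]), array([ 0.5405, -0.1176,  0.1144])]
42 ((514.810302734375, 177.59414672851562), (31.678815841674805, 31.870466232299805), 16.81846046447754)
```

View pics/open.png

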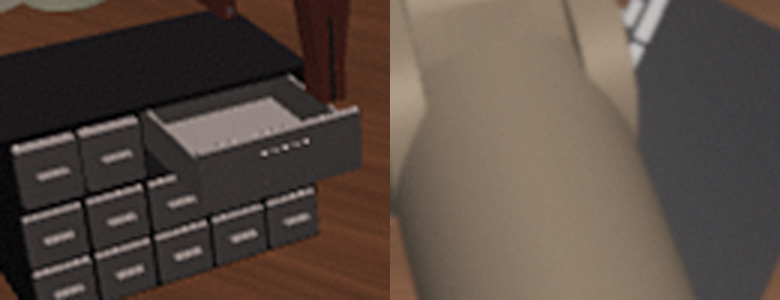

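The drawer is sprung out (left crop: open, grey floor visible). Going over the cube with the tool turned +43°.

```bash
python3 -m handwheel '[[55,0,0,0,0,0,-0.149],[55,0,0,0,0,0,-0.149],[55,0,0,0,0,0,-0.149],[55,0,0,0,0,0,-0.149],[55,0,0,0,0,0,-0.149],[55,35,-4,-2,0,0,0],[55,35,-4,-2,0,0,0],[55,35,-4,-2,0,0,0],[55,35,-4,-2,0,0,0],[55,35,-4,-2,0,0,0],[55,35,-4,-2,0,0,0],[55,0,0,0,0,0,0]]'; python3 - <<'E'
from h import *
s=st();T=np.eye(4);T[:3,:3]=R.from_quat(s['orientation']).as_matrix();T[:3,3]=s['position']
a=save('wrist','w1')
P=[(d['p'],np.array(d['xyz'])) for d in ctrl.pinpoint('wrist','resin_cube')];print(P)
k=ctrl.calibration('wrist');M=T@np.array(k['hand_eye']);K=np.array(k['camera_matrix'])
hsv=cv2.cvtColor(a,cv2.COLOR_RGB2HSV);m=cv2.inRange(hsv,(95,90,60),(130,255,255))
for c in cv2.findContours(m,0,1)[0]:
    if len(c)<30: continue
    uv=c.reshape(-1,2);d=np.c_[uv,np.ones(len(uv))]@np.linalg.inv(K).T@M[:3,:3].T;o=M[:3,3]
    w=(o+d*((.03-o[2])/d[:,2])[:,None])[:,:2]*1000;print(uv.mean(0),cv2.minAreaRect(w.astype(np.float32)))
E
```

```text
clock: 12.7
position: [0.5083, 0.185, 0.2248]
orientation: [0.593, 0.805, 0.001, -0.001]
force: [0.2, -0.2, 0.7]
opening: 0.0546
gripper_force: 0.0
12.7 [0.5083 0.185  0.2248] [ 0.5934  0.8049  0.0006 -0.0009] [ 0.1908 -0.2073  0.6835] 0.054636243075243646 0.0
[(0.86, array([0.5128, 0.1771, 0.0022])), (0.86, array([0.4893, 0.0937, 0.0016])), (0.81, array([0.5519, 0.2559, 0.0013]))]
[245.0672 253.2463] ((489.65020751953125, 99.42584228515625), (48.06540298461914, 50.63637924194336), 40.71257400512695)
[286.3107 195.5243] ((516.099853515625, 183.234130859375), (30.139169692993164, 34.19618225097656), 17.18010711669922)
```

View pics/w1.png

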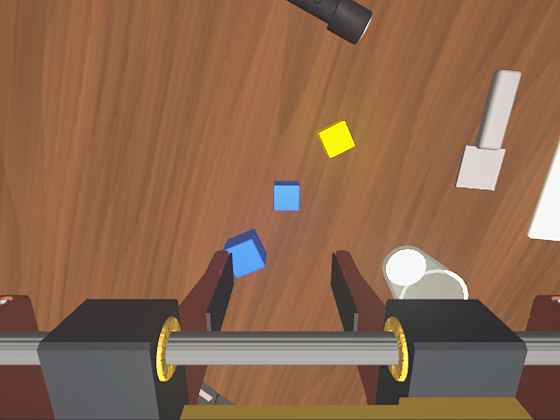

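Wrist view: small blue cube at (286,195) is aligned with the fingers; larger blue at (245,253) and yellow at (337,139) are clear of it. Descending.

```bash
python3 -m handwheel '[[55,-7,4,0,0,0,0],[55,0,0,40,0,0,0],[55,0,0,40,0,0,0],[55,0,0,40,0,0,0],[55,0,0,40,0,0,0],[55,0,0,25,0,0,0],[55,0,0,15,0,0,0],[55,0,0,10,0,0,0],[55,0,0,7,0,0,0],[55,0,0,0,0,0,0]]'
```

```text
clock: 13.8
position: [0.517, 0.174, 0.0076]
orientation: [0.597, 0.803, -0.0, 0.0]
force: [-0.7, 0.4, -0.1]
opening: 0.0552
gripper_force: 0.0
```

```bash
python3 -m handwheel '[[55,4,0,2,0,0,0],[55,0,0,2,0,0,0],[20,0,0,0,0,0,0],[20,0,0,0,0,0,0],[20,0,0,0,0,0,0],[20,0,0,0,0,0,0],[20,0,0,0,0,0,0]]' 12; python3 - <<'E'
from h import *
save('wrist','w2')
E
```

```text
clock: 14.5
position: [0.5156, 0.1781, 0.0038]
orientation: [0.596, 0.803, 0.0, 0.0]
force: [0.5, -0.0, 2.6]
opening: 0.03
gripper_force: 12.0
```

View pics/w2.png

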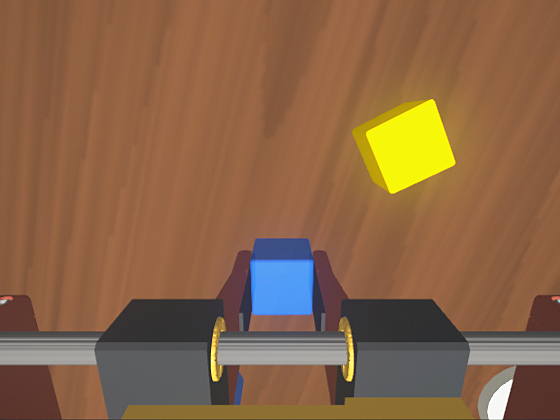

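The cube is held square between the pads (282,280), opening 30 mm. Lift, turn back and travel.

```bash
python3 -m handwheel '[[20,0,0,-15,0,0,0],[20,0,0,-40,0,0,0],[20,0,0,-45,0,0,0],[20,0,0,-45,0,0,0],[20,0,0,-45,0,0,0],[20,0,0,-45,0,0,0],[20,0,0,-5,0,0,0.149],[20,0,0,0,0,0,0.149],[20,0,0,0,0,0,0.149],[20,0,0,0,0,0,0.149],[20,0,0,0,0,0,0.149],[20,0,0,0,0,0,0]]'; python3 - <<'E'
from h import *
s=st();Rm=R.from_quat(s['orientation']).as_matrix();print(Rm.T@(np.array([.539,-.123,.116])-s['position'])*1000, np.degrees(np.arctan2(Rm[1,0],Rm[0,0])))
E
```

```text
clock: 15.75
position: [0.5152, 0.1783, 0.2446]
orientation: [0.848, 0.53, 0.0, 0.0]
force: [0.8, -0.1, 0.2]
opening: 0.0298
gripper_force: 12.0
15.75 [0.5152 0.1783 0.2446] [0.848  0.53   0.0003 0.0001] [ 0.7911 -0.0914  0.1971] 0.029817169137514084 11.991041153669357
[-260.4664  153.4038  128.561 ] 64.00909800076388
```

```bash
python3 -m handwheel '[[20,-26,15.3,0,0,0,0],[20,-26,15.3,0,0,0,0],[20,-26,15.3,0,0,0,0],[20,-26,15.3,0,0,0,0],[20,-26,15.3,0,0,0,0],[20,-26,15.3,0,0,0,0],[20,-26,15.3,0,0,0,0],[20,-26,15.3,0,0,0,0],[20,-26,15.3,0,0,0,0],[20,-26,15.3,0,0,0,0],[20,0,0,0,0,0,0],[20,0,0,0,0,0,0]]'; python3 - <<'E'
from h import *
s=st();Rm=R.from_quat(s['orientation']).as_matrix()
t=ctrl.capture('scene');E=[np.array(d['xyz']) for n in('front_pad','front_edge','drawer_floor') for d in ctrl.pinpoint('scene',n)[:1]];print(E)
t=ctrl.capture('top');print([np.array(d['xyz']) for n in('front_edge','drawer_floor') for d in ctrl.pinpoint('top',n)[:1]])
w=save('wrist','w3')
for n in('front_edge','drawer_floor','front_pad'): print(n,[(round(d['p'],2),np.array(d['xyz'])) for d in ctrl.pinpoint('wrist',n)[:1]])
print(Rm.T@(np.array([.539,-.123,.116])-s['position'])*1000)
E
```

```text
clock: 16.95
position: [0.5394, -0.1228, 0.2439]
orientation: [0.847, 0.532, 0.0, -0.0]
force: [-0.2, -0.1, -0.4]
opening: 0.0298
gripper_force: 12.0
16.95 [ 0.5394 -0.1228  0.2439] [ 0.847   0.5316  0.0001 -0.0002] [-0.2378 -0.1176 -0.4341] 0.029824090778670966 11.989742070436478
[array([ 0.5639, -0.0785,  0.1298]), array([ 0.56  , -0.0775,  0.1571]), array([ 0.5409, -0.1208,  0.1094])]
[array([ 0.5642, -0.0742,  0.1575]), array([ 0.5364, -0.1206,  0.1086])]
front_edge []
drawer_floor [(0.57, array([ 0.539 , -0.1227,  0.1142]))]
front_pad [(0.63, array([ 0.5601, -0.0739,  0.1352]))]
[ -0.3965  -0.2347 127.9189]
```

View pics/w3.png

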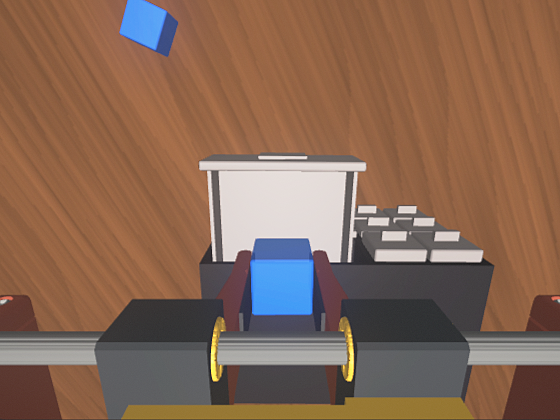

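The wrist view shows the cube centred over the open drawer (drawer from x 210 to 355 px); estimates agree. Lowering.

```bash
python3 -m handwheel '[[20,0,0,30,0,0,0],[20,0,0,30,0,0,0],[20,0,0,25,0,0,0],[20,0,0,20,0,0,0],[20,0,0,10,0,0,0],[20,0,0,6,0,0,0],[20,0,0,0,0,0,0]]'
```

```text
clock: 18.2
position: [0.5396, -0.1226, 0.1225]
orientation: [0.848, 0.531, -0.0, -0.0]
force: [-0.0, 0.1, 0.1]
opening: 0.0298
gripper_force: 12.0
```

```bash
python3 -m handwheel '[[20,0,0,2,0,0,0],[20,0,0,2,0,0,0],[20,0,0,1,0,0,0],[20,0,0,0,0,0,0]]'; python3 -m handwheel '[[20,0,0,1,0,0,0],[20,0,0,0,0,0,0]]' | grep -E 'pos|^force'
```

```text
clock: 18.6
position: [0.5397, -0.1227, 0.1179]
orientation: [0.848, 0.531, 0.0, 0.0]
force: [-0.7, 0.7, 0.2]
opening: 0.0296
gripper_force: 12.0
position: [0.5396, -0.1226, 0.1167]
force: [-0.6, 0.3, 0.3]
```

```bash
python3 -m handwheel '[[20,0,0,0.5,0,0,0],[20,0,0,0,0,0,0]]' | grep -E 'pos|^force';python3 -m handwheel '[[20,0,0,0.5,0,0,0],[20,0,0,0,0,0,0]]' | grep -E 'pos|^force'
```

```text
position: [0.5396, -0.1226, 0.1161]
force: [-0.1, -0.0, -0.7]
position: [0.5396, -0.1226, 0.1158]
force: [-0.4, -0.6, 0.9]
```

```bash
python3 -m handwheel '[[20,0,0,0.5,0,0,0],[20,0,0,0,0,0,0]]' | grep -E 'pos|^force'
```

```text
position: [0.5397, -0.1226, 0.1158]
force: [-3.4, 0.6, 6.5]
```

Floor reached. Release and rise.

```bash
python3 -m handwheel '[[33,0,0,-0.3,0,0,0],[38,0,0,0,0,0,0],[46,0,0,0,0,0,0],[46,0,0,0,0,0,0],[46,0,0,-10,0,0,0],[46,0,0,-30,0,0,0],[46,0,0,-40,0,0,0],[46,0,0,-25,0,0,0],[46,0,0,0,0,0,0]]'; python3 - <<'E'
from h import *
save('wrist','w4')
a=ctrl.capture('scene');print([np.array(d['xyz']) for n in('front_pad','front_edge') for d in ctrl.pinpoint('scene',n)[:1]])
E
```

```text
clock: 20.3
position: [0.5418, -0.1227, 0.2251]
orientation: [0.848, 0.531, 0.003, 0.003]
force: [-0.3, -0.4, 0.7]
opening: 0.046
gripper_force: 0.0
[array([ 0.563 , -0.0785,  0.1324]), array([ 0.5583, -0.0784,  0.1581])]
```

View pics/w4.png

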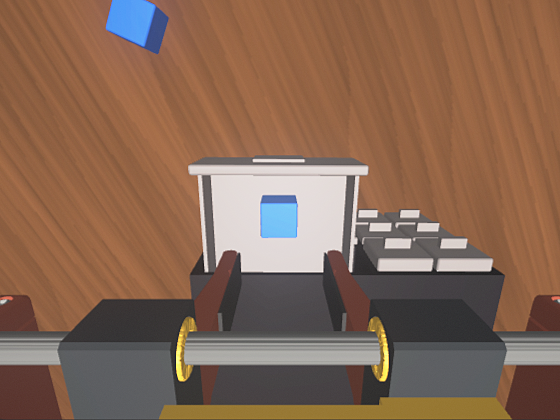

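The cube rests upright in the drawer at (279,216). Now go round in front of the pad.

```bash
python3 -m handwheel '[[0,32,0,0,0,0,0],[0,32,0,0,0,0,0],[0,32,0,0,0,0,0],[0,0,0,0,0,0,0],[0,0,0,30,0,0,0],[0,0,0,30,0,0,0],[0,0,0,25,0,0,0],[0,0,0,17,0,0,0],[0,0,0,0,0,0,0]]'; python3 - <<'E'
from h import *
s=st();Rm=R.from_quat(s['orientation']).as_matrix()
# contact when latched TCP ~ (.5443,-.1177), stop ~(.5388,-.1288)
for p in((.5443,-.1177),(.5388,-.1288)): print(Rm.T@(np.array([*p,.1227])-s['position'])*1000)
E
```

```text
clock: 21.4
position: [0.5789, -0.0369, 0.1149]
orientation: [0.848, 0.531, -0.003, -0.002]
force: [-0.7, -0.3, 0.0]
opening: 0.0005
gripper_force: 0.0
21.4 [ 0.5789 -0.0369  0.1149] [ 0.8476  0.5306 -0.0028 -0.0018] [-0.6692 -0.291   0.0207] 0.0005196150834843055 0.0
[-87.7572   4.1515  -7.5608]
[-100.1447    4.0543   -7.5255]
```

```bash
python3 -m handwheel '[[0,-8,2,-4,0,0,0],[0,-8,2,-3,0,0,0],[0,-5,0,0,0,0,0],[0,-2,0,0,0,0,0],[0,-2,0,0,0,0,0],[0,-2,0,0,0,0,0],[0,-2,0,0,0,0,0],[0,-2,0,0,0,0,0],[0,-2,0,0,0,0,0],[0,-3,0,0,0,0,0],[0,-3,0,0,0,0,0],[0,0,0,0,0,0,0]]'|grep -E 'pos|force'
```

```text
position: [0.5679, -0.0732, 0.1254]
force: [-0.1, 2.3, -0.7]
gripper_force: 1.0
```

```bash
python3 -m handwheel '[[0,-2,0,0,0,0,0],[0,-3,0,0,0,0,0],[0,-4,0,0,0,0,0],[0,-4,0,0,0,0,0],[0,-4,0,0,0,0,0],[0,-4,0,0,0,0,0],[0,-4,0,0,0,0,0],[0,-4,0,0,0,0,0],[0,-4,0,0,0,0,0],[0,-3,0,0,0,0,0],[0,-2,0,0,0,0,0],[0,0,0,0,0,0,0]]'|grep -E 'pos|force'
```

```text
position: [0.551, -0.1077, 0.1254]
force: [-0.2, 4.1, 0.3]
gripper_force: 1.8
```

```bash
python3 -m handwheel '[[0,-2,0,0,0,0,0],[0,-3,0,0,0,0,0],[0,-3,0,0,0,0,0],[0,-3,0,0,0,0,0],[0,-3,0,0,0,0,0],[0,-2,0,0,0,0,0],[0,-1,0,0,0,0,0],[0,-1,0,0,0,0,0],[0,0,0,0,0,0,0]]'|grep -E 'pos|^force'
```

```text
position: [0.5434, -0.1232, 0.1254]
force: [-0.4, 5.9, -0.5]
```

```bash
python3 -m handwheel '[[0,-1,0,0,0,0,0],[0,-1,0,0,0,0,0],[0,0,0,0,0,0,0]]'|grep -E 'pos|^force'
```

```text
position: [0.5426, -0.1249, 0.1254]
force: [-0.4, 4.9, -0.5]
```

```bash
python3 -m handwheel '[[0,-1,0,0,0,0,0],[0,-1,0,0,0,0,0],[0,0,0,0,0,0,0]]'|grep -E 'pos|^force'
```

```text
position: [0.5417, -0.1266, 0.1254]
force: [-1.0, 5.9, 0.4]
```

```bash
python3 -m handwheel '[[0,-0.7,0,0,0,0,0],[0,-0.7,0,0,0,0,0],[0,0,0,0,0,0,0]]'|grep -E 'pos|^force'
```

```text
position: [0.5411, -0.1278, 0.1254]
force: [0.1, 6.2, 0.7]
```

```bash
python3 -m handwheel '[[0,-0.5,0,0,0,0,0],[0,0,0,0,0,0,0]]'|grep -E 'pos|^force'
```

```text
position: [0.5409, -0.1282, 0.1253]
force: [-0.5, 6.5, 0.1]
```

```bash
python3 -m handwheel '[[0,-0.5,0,0,0,0,0],[0,0,0,0,0,0,0]]'|grep -E 'pos|^force'
```

```text
position: [0.5407, -0.1287, 0.1254]
force: [-0.2, 6.3, 0.0]
```

```bash
python3 -m handwheel '[[0,-0.5,0,0,0,0,0],[0,0,0,0,0,0,0]]'|grep -E 'pos|^force'; python3 -m handwheel '[[0,-0.4,0,0,0,0,0],[0,0,0,0,0,0,0]]'|grep -E 'pos|^force'
```

```text
position: [0.5405, -0.1291, 0.1254]
force: [-0.4, 6.2, -0.3]
position: [0.5404, -0.1294, 0.1254]
force: [-0.5, 5.8, -0.1]
```

```bash
python3 -m handwheel '[[0,-0.4,0,0,0,0,0],[0,0,0,0,0,0,0]]'|grep -E 'pos|^force'
```

```text
position: [0.5402, -0.1295, 0.1254]
force: [-0.0, 6.7, -1.0]
```

```bash
python3 -m handwheel '[[0,-0.4,0,0,0,0,0],[0,0,0,0,0,0,0]]'|grep -E 'pos|^force'
```

```text
position: [0.5402, -0.1297, 0.1254]
force: [-0.2, 7.8, -0.0]
```

```bash
python3 -m handwheel '[[0,-0.4,0,0,0,0,0],[0,0,0,0,0,0,0]]'|grep -E 'pos|^force'
```

```text
position: [0.5401, -0.1299, 0.1254]
force: [0.5, 6.3, -1.8]
```

```bash
python3 -m handwheel '[[0,-0.4,0,0,0,0,0],[0,0,0,0,0,0,0]]'|grep -E 'pos|^force'
```

```text
position: [0.54, -0.13, 0.1254]
force: [0.1, 7.9, -1.1]
```

```bash
python3 -m handwheel '[[0,-0.4,0,0,0,0,0],[0,0,0,0,0,0,0]]'|grep -E 'pos|^force'
```

```text
position: [0.54, -0.1302, 0.1254]
force: [1.6, 8.5, -0.8]
```

```bash
python3 -m handwheel '[[0,-0.5,0,0,0,0,0],[0,0,0,0,0,0,0]]'|grep -E 'pos|^force'
```

```text
position: [0.5398, -0.1303, 0.1254]
force: [2.0, 8.4, -1.7]
```

```bash
python3 -m handwheel '[[0,-0.5,0,0,0,0,0],[0,0,0,0,0,0,0]]'|grep -E 'pos|^force'; python3 -m handwheel '[[0,4,0,0,0,0,0],[0,10,0,0,0,0,0],[0,25,0,0,0,0,0],[0,35,0,0,0,0,0],[0,35,0,0,0,0,0],[0,30,0,-30,0,0,0],[0,30,0,-40,0,0,0],[0,30,0,-40,0,0,0],[0,0,0,0,0,0,0],[0,0,0,0,0,0,0]]'; python3 - <<'E'
from h import *
a=ctrl.capture('scene');print([np.array(d['xyz']) for n in('front_pad','front_edge','cup','flashlight','scraper') for d in ctrl.pinpoint('scene',n)[:1]])
w=ctrl.capture('wrist')
cv2.imwrite('pics/end.png',np.hstack([a[60:320,120:480],w[:260,100:460]])[:,:,::-1])
E
```

```text
position: [0.5398, -0.1305, 0.1255]
force: [1.7, 10.2, -2.2]
clock: 28.8
position: [0.6269, 0.0462, 0.2362]
orientation: [0.847, 0.531, 0.001, 0.001]
force: [-0.5, -0.6, 0.2]
opening: 0.0005
gripper_force: 0.0
[array([ 0.5374, -0.1284,  0.1333]), array([ 0.5335, -0.1293,  0.1591]), array([ 0.6908,  0.1311, -0.0015]), array([0.4733, 0.3794, 0.0006]), array([0.7228, 0.3001, 0.0019])]
```

View pics/end.png

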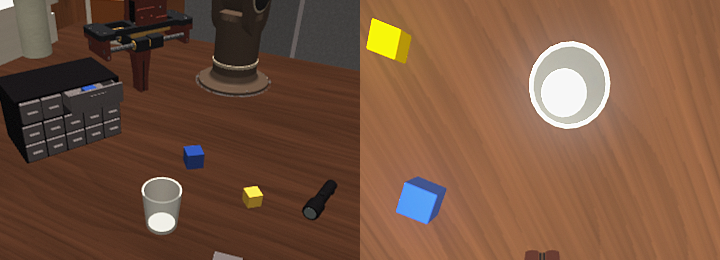

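The drawer is back at its latched position, with the blue cube visible inside at (88,88). The bystanders haven't moved and the gripper is clear of everything.

```bash
python3 -c "
from rig import ctrl
print(ctrl.job_done())"
```

```text
the job is handed in; nothing more can be done
None
```

I opened the top drawer, set the small blue resin cube inside and pushed the drawer shut until it latched, in about 29 s. Push forces read at most about 10 N, and the cup, flashlight and scraper stayed where they were. I handed the job in; no verdict came back.

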